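Load a film cassette on the gluing ramp

TASK

Load the small black film cassette for gluing: lay it flat on the level landing at the foot of the blue-railed ramp, in line with the rails, then push it up between the rails until it presses against the orange sprung pad of the top stop and the pad visibly gives for a moment, without driving the pad to the end of its travel. Then back off without dragging it, so that the cassette stays on the slope, still resting against the pad, and leave the other things on the bench where they are.

Things in the scene. Friction and masses are not known exactly. Their poses are not given: they have to be found in the camera images.
- cassette: Small black film cassette, a flat rigid block 100 (its x) x 64 (its y) x 14 mm high, about 0.2 to 0.4 kg, lying loose on the bench, with a grey sheet and an aluminium strip on top. Origin: centre of its underside; z up. Either end may go first up the ramp. Grip it across its 64 mm width.
- ramp: Aluminium ramp, fixed. Origin at bench height on the centre line, under the fold where level landing meets slope; x level, pointing uphill along the centre line, y to its left, z up. Landing: flat, 20 mm above the bench, x = -125 to 0 mm, 124 mm wide, clear but for the mouth. Slope: from x = 0, rises at 0.157 rad, 270 mm long; friction (varying) holds a cassette.
- ramp_mouth (a point): Point on the landing's surface at the entry between the blue guide rails, ramp x = -21 mm, axes as the ramp's. The mouth is about 94 mm wide here and narrows to 68 mm at ramp x = 20 (2 mm play each side of the cassette); from there the rails run straight up the slope, 20 mm higher than its surface, so that fingers do not fit beside the cassette.
- ramp_reach (a point): Point on the slope's surface on the centre line, 200 mm up the slope from the fold: the middle of the range of settings of the top stop, a steel block with a black knob and an orange pad facing downhill. The stop's setting differs each time and is not measured: the pad's face is 170 to 230 mm up the slope, to be found by feel or sight.
- stop_pad (a joint): How far the orange pad (60 mm wide, top about 20 mm above the slope) is pushed uphill into the stop, in m: 0 = free, 0.0055 = end of travel. Sprung at 2.5 N/mm, damped: 14 N reaches the end, 5 to 10 N is right. As you back off, the pad pushes the cassette back slightly until friction holds it, still touching. The reading is slightly noisy.
- glue: Bystander, not to be disturbed: small white glue bottle with a yellow pointed cap, diameter 32, 82 tall. Sizes in mm. Origin: centre of its underside.
- spray: Bystander, not to be disturbed: spray can with yellow label, diameter 60, 170 tall. Sizes in mm. Origin: centre of its underside.
- tin: Bystander, not to be disturbed: flat round steel tin, diameter 52, 22 tall. Sizes in mm. Origin: centre of its underside.
- driver: Bystander, not to be disturbed: red-handled screwdriver, 160 long, lying. Sizes in mm. Origin: centre of its underside.
- shim_a: Bystander, not to be disturbed: tan card shim plate with a hole, 75 x 28 x 6, lying. Sizes in mm. Origin: centre of its underside.
- shim_b: Bystander, not to be disturbed: second tan shim plate, the same. Sizes in mm. Origin: centre of its underside.
- big_holder: Bystander, not to be disturbed: large black sheet-film holder, 165 x 120 x 13, lying flat; not the one to load. Sizes in mm. Origin: centre of its underside.
Not all that is in view belongs to the job. What is shaped like the cassette but yellow is not meant.

How it is judged (in metres and radians):
On the way, in this order (a step that is already met when the one before it is completed fails the run):
1. the cassette lies flat on the level landing, in line with the rails (x of cassette in the frame of ramp between -0.13 and -0.02 m and y of cassette in the frame of ramp between -0.025 and 0.025 m and z of cassette in the frame of ramp between 0.017 and 0.025 m and angle between cassette's own z axis and vertical below 0.07 rad and angle between the x axis of cassette and the x axis of ramp, either way round below 0.2 rad), for 0.2 s.
2. the cassette, flat on the slope between the rails, presses the pad in by at least 1.5 mm (value of joint stop_pad above 0.0015 m and angle between the x axis of cassette and the x axis of ramp, either way round below 0.25 rad and x of cassette in the frame of ramp above 0.1 m and angle between cassette's own z axis and vertical between 0.11 and 0.2 rad), for 0.2 s.
At the end, for the whole second after the job is handed in: The cassette lies flat on the slope (tilt 0.12 to 0.195 rad), between the rails (within 6 mm of the centre line, its long axis within 0.25 rad of the ramp's), at rest (under 10 mm/s), its origin 100 to 190 mm beyond the fold, and still touches the pad (pad held in by more than 0.1 mm) (value of joint stop_pad above 0.0001 m and x of cassette in the frame of ramp between 0.1 and 0.19 m and y of cassette in the frame of ramp between -0.006 and 0.006 m and angle between the x axis of cassette and the x axis of ramp, either way round below 0.25 rad and angle between cassette's own z axis and vertical between 0.12 and 0.195 rad and linear speed of cassette below 0.01 m/s).
It fails at once if the pad is driven to the end of its travel (pushed in more than 5 of 5.5 mm) (value of joint stop_pad above 0.005 m).
It fails at once if another thing on the bench is moved by more than 20 mm (distance of any of glue, spray, tin, driver, shim_a, shim_b, big_holder from where it was at the start of the episode above 0.02 m).
It also fails if it takes over 58 s, if anything falls off the work surface, if the arm or the gripper's body presses on something with over 40 N, if the wrist force passes 120 N, or if a joint passes its speed limit or range.

ROBOT

A 6-joint arm with a two-finger parallel gripper is mounted at the origin on the work surface. World frame = base frame: x ahead of the robot, y to its left, z up, the work surface at z = 0. Lengths are in m, angles in degrees, forces in N, time in s.
With the tool pointing down it reaches from about 0.4 to 0.825 m from the base axis. Payload 7 kg.
Tool frame: the origin (TCP) lies midway between the tips of the shut fingers; the grasp point (between the pads) lies 19 mm behind it; z points along the fingers, y is the line along which they close (so a half turn about z gives the same grasp; the last joint's range is limited). The gripper opens to 88 mm and grips with 3 to 60 N. Pads are 19 mm wide; open, the fingers measure 130 mm over their backs; the gripper's body (78 mm by 193 mm) begins 47 mm behind the grasp point.
Start: joints at [-57.748, 20.546, 0.682, 0, -70.136, -16.507], TCP at [0.183, -0.65, 0.227] pointing down, gripper open.
Joint ranges: [-176.03, 176.03], [-82.01, 121.73], [-58.28, 71.71], [-173.87, 95.51], [-174.79, -0.11], [-173.66, 173.66]. Speed limits (degrees/s): [136.94, 136.94, 172.46, 180, 180, 180].

INTERFACE

Orientations are given as [roll, pitch, yaw] about the fixed x, y, z axes, in that order (R = Rz(yaw) Ry(pitch) Rx(roll)).
In Python, from plant import ctrl gives the robot as it stands. The module is installed in compiled form; this text tells all that it offers.
- The arm moves only by the tool send_rows, never from a script. Its argument "plan" is a list that holds one entry, the list of rows, each a list of 6 numbers: the shift along the tool's x, y, z in fractions of the full range, 1 being 50 cm, then the turn, a rotation vector about the tool's x, y, z in fractions of the full range, 1 being 180 degrees. A call has 1 to 8 rows; each row is the pose to reach, as a shift and turn from the pose commanded when the call began, along the tool's axes at that moment; what a row does not reach only later rows make up. A row lasts 1/12 s, in which the tool goes at most 41.7 mm and 7.16 degrees, less where a joint would pass 70% of its speed; a pose out of reach is approached as far as the arm can. A call with a gripper value outside its range is refused whole. "fingers" is the opening, from 0 (shut) to 1 (fully open), set as the call begins (left out, the last holds). The fingers move at their own pace and stop on an object; the grip force is fixed at half the most. Time passes only in rows, so rows that repeat a pose let the fingers close. It gives the time, the measured TCP pose, the force, the opening and the grip force at its end, in the units of the state.
- ctrl.get_obs(): the state, without advancing time (a new reading comes with each control period).
- ctrl.snapshot(name): name is "scene" or "top"; returns a dict with "img" (420x560x3 uint8, red, green, blue), "K" (3x3 intrinsics, pixels), "pose" (4x4, takes a point from camera to world coordinates). Camera axes: x right, y down, z forward; pixel columns grow to the right and rows downward; lengths in m; the calibration is good to about 2 mm. A picture is of the moment at which its call begins. There is no depth.
- ctrl.close_job(): hands the job in; it is judged then, once.
The state is a dict: "clock": time; "joint_pos": joint angles; "qvel": joint speeds; "tau": joint torques, N m; "tool_pos": TCP position; "orientation": TCP orientation; "force": force on the tool from outside, world axes, zero at the start; "moment": the same for the moment, N m; "opening": finger opening in m; "gripper_force": force on a finger pad.
Only numpy, scipy, OpenCV 4.12 (cv2) and the standard library are available. Lean on these libraries where they do the work, as an engineer would, in place of code of your own. Each camera call takes 0.05 s, during which the arm holds its last target. There are 200 camera calls.

## Working session

There is one attempt and no reset: what is moved stays moved. The work goes in short steps, Python scripts to look and compute and a tool call to move; the robot and the scene stay as the last step left them, time stands still between calls to the robot, and variables do not carry over. Pictures are saved under pics/ and viewed, at most 10 in all, crops included, and the job is handed in when it is done.

Besides the shell and the picture viewer there is one more tool, called after "Call:" by a JSON object that holds its "name" and its "arguments". send_rows: Moves the arm, as the interface text tells. Its arguments: {"type":"object","properties":{"plan":{"type":"array","items":{"type":"array","items":{"type":"array","items":{"type":"number"}}}},"fingers":{"type":"number"}},"required":["plan"]}

```bash
mkdir -p pics; python3 - <<'E'
from plant import ctrl
import cv2,numpy as np
o=ctrl.get_obs();print(o)
for n in("scene","top"):
    s=ctrl.snapshot(n);cv2.imwrite(f"pics/{n}0.png",s["img"][:,:,::-1]);np.savez(f"pics/{n}0.npz",**s);print(n,s["K"].round(1).tolist(),s["pose"].round(4).tolist())
E
```

```text
{'clock': 0.0, 'joint_pos': array([-5.77466431e+01,  2.05941558e+01,  6.33474644e-01, -2.13243999e-02,
       -7.01354355e+01, -1.65063935e+01]), 'qvel': array([-0.02081775,  0.05458925, -0.00331755, -0.05259993, -0.02802861,
        0.03275399]), 'tau': array([ 4.02796422e-04, -5.82722926e+01,  2.93061876e+01,  6.99726239e+00,
        7.05403945e-03, -1.89267398e-04]), 'tool_pos': array([ 0.18302902, -0.64919993,  0.22558592]), 'orientation': array([ 1.79902148e+02, -8.09188570e-03, -1.64260293e+02]), 'force': array([ 0.3101924 ,  0.41054286, -0.10795319]), 'moment': array([-0.040826  , -0.04459922, -0.05924173]), 'gripper_force': 0.0, 'opening': 0.0881809630554279}
scene [[473.2, 0.0, 277.7], [0.0, 473.2, 215.4], [0.0, 0.0, 1.0]] [[0.8925, 0.2636, -0.3659, 1.0351], [0.4508, -0.5447, 0.7072, -0.9469], [-0.0129, -0.7961, -0.605, 0.8357], [0.0, 0.0, 0.0, 1.0]]
top [[397.3, 0.0, 279.1], [0.0, 397.3, 210.9], [0.0, 0.0, 1.0]] [[-0.0267, -0.9899, 0.1394, 0.4103], [-0.9995, 0.0289, 0.014, -0.0665], [-0.0179, -0.139, -0.9901, 1.1899], [0.0, 0.0, 0.0, 1.0]]
```

View pics/scene0.png

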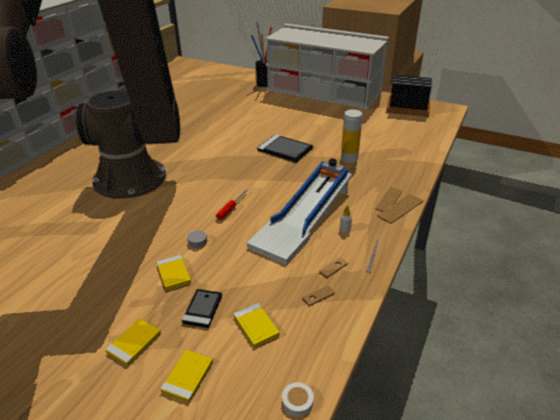

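View pics/top0.png

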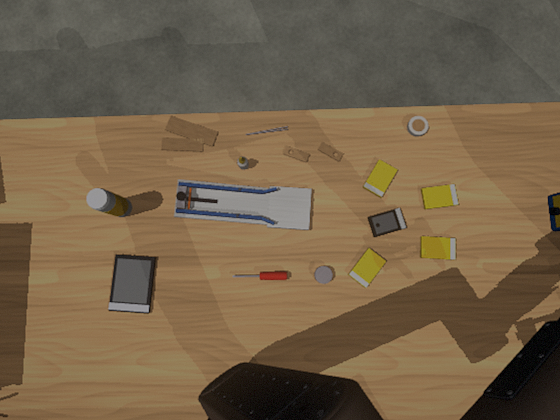

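Scene view: small black cassette at (203,307), the large holder at (285,147), yellow ones at (173,273), (133,341), (187,375) and (256,325), ramp from the landing at (285,235) to the stop at (330,170). In the top view the cassette is at (387,222), the holder at (133,283) and the ramp at (175–312,185–230). The small black block with the aluminium strip fits. The holder is too large and the others are yellow. I'll confirm it in an enlarged crop.

```bash
python3 - <<'E'
import cv2,numpy as np
t=cv2.imread("pics/top0.png");s=cv2.imread("pics/scene0.png")
f=lambda i,x,y,w,h,k:cv2.resize(i[y:y+h,x:x+w],None,fx=k,fy=k,interpolation=cv2.INTER_CUBIC)
a=f(t,360,200,56,42,7) # 392x294
b=f(s,175,283,56,42,7)
c=f(t,168,172,150,60,5.2267) # 784x314
cv2.imwrite("pics/c1.png",np.vstack([np.hstack([a,b]),cv2.resize(c,(784,306))]))
E
```

```text
(no output)
```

View pics/c1.png

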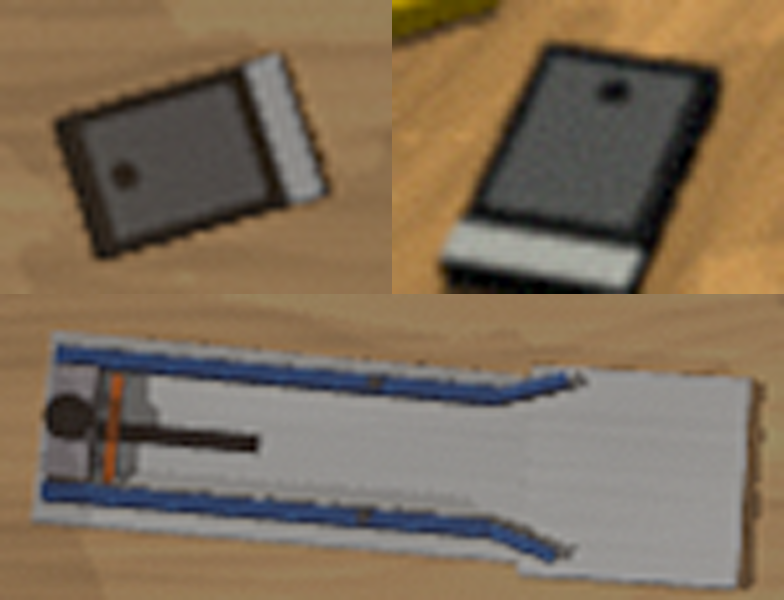

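Crop confirms it: black block, grey sheet, aluminium strip. In the top view it is at about (368,217)–(407,235). The ramp landing's end corners are at (312,188) and (310,229), and the orange pad is near (190,197). Next I'll get the same features from the scene view.

```bash
python3 - <<'E'
import cv2,numpy as np
s=cv2.imread("pics/scene0.png")
f=lambda i,x,y,w,h,k:cv2.resize(i[y:y+h,x:x+w],None,fx=k,fy=k,interpolation=cv2.INTER_CUBIC)
o=np.zeros((575,800,3),np.uint8)
o[:575,:575]=f(s,242,152,115,115,5);o[:225,575:800]=f(s,180,286,45,45,5)
cv2.imwrite("pics/c2.png",o)
E
```

```text
(no output)
```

View pics/c2.png

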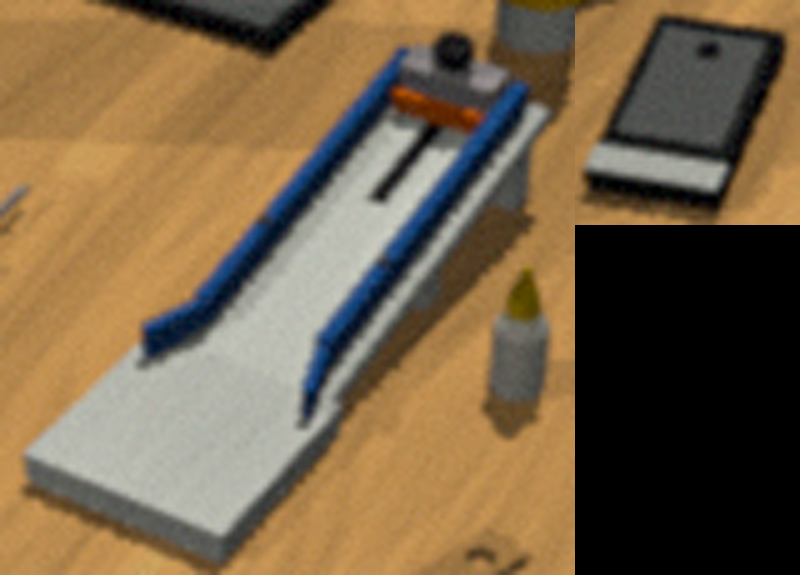

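```bash
cat > h.py <<'E'
import numpy as np
C={n:np.load(f"pics/{n}0.npz") for n in("scene","top")}
def proj(n,P):
    T=np.linalg.inv(C[n]["pose"]);p=np.atleast_2d(P)@T[:3,:3].T+T[:3,3]
    q=p@C[n]["K"].T;return q[:,:2]/q[:,2:]
def place(v,L):  # v=x,y,yaw,z
    c,s=np.cos(v[2]),np.sin(v[2]);L=np.atleast_2d(L)
    return np.c_[v[0]+c*L[:,0]-s*L[:,1],v[1]+s*L[:,0]+c*L[:,1],v[3]+L[:,2]]
E
python3 - <<'E'
from h import *
from scipy.optimize import least_squares as ls
def fit(obs,v0,names):
    r=lambda v:np.concatenate([(proj(n,place(v,l))[0]-p) for n,l,p in obs])
    s=ls(r,v0,loss="soft_l1");print(names,s.x.round(4),np.degrees(s.x[2]).round(2));print(r(s.x).reshape(-1,2).round(1).tolist());return s.x
h=.014
c=[("top",(.05,.032,h),(400.3,207.4)),("top",(.05,-.032,h),(406.7,227)),("top",(-.05,.032,0),(367.9,217)),("top",(-.05,-.032,0),(373.9,236.3)),
("scene",(.05,.032,h),(208.6,324.6)),("scene",(.05,-.032,h),(182.4,321)),("scene",(-.05,.032,h),(221.6,293.4)),("scene",(-.05,-.032,h),(197,289.4))]
fit(c,[.4,-.35,-1.5,0],"cassette (z=underside)")
A=.157;U=lambda u,y,w:(u*np.cos(A)-w*np.sin(A),y,.0+u*np.sin(A)+w*np.cos(A))
r=[("top",(-.125,-.062,0),(311.9,188.3)),("top",(-.125,.062,0),(309.5,229)),("top",(0,-.062,0),(270.2,187)),("top",(0,.062,0),(266.9,227)),
("scene",(-.125,-.062,0),(286.4,260)),("scene",(-.125,.062,0),(247,243.6)),("scene",(0,-.062,0),(310.4,233.6))]
v=fit(r,[.4,0,1.57,.02],"ramp fold (z=landing)")
# pad: top edge ends in both views
cx=lambda X,Y:(168+X/5.227-.4,172+(Y-294)/5.1-.4)
sx=lambda X,Y:(242+X/5-.4,152+Y/5-.4)
p=[("top",cx(115,378),-.03),("top",cx(108,480),.03),("scene",sx(395,88),.03),("scene",sx(482,112),-.03)]
for n,q,y in p:
    u=ls(lambda u:proj(n,place(v,U(u[0],y,.02)))[0]-q,[.2]);print("pad u",n,u.x.round(4),u.fun.round(1))
from plant import ctrl
from scipy.spatial.transform import Rotation as R
print(R.from_euler("xyz",ctrl.get_obs()["orientation"],degrees=True).as_matrix().round(3))
E
```

```text
cassette (z=underside) [ 0.5364 -0.3699 -1.3133 -0.0018] -75.25
[[-0.5, -1.3], [0.0, -0.4], [-1.1, -0.9], [-0.5, 0.2], [-0.5, 1.0], [-1.6, 0.1], [0.2, -0.4], [-0.8, -0.3]]
ramp fold (z=landing) [ 0.5917 -0.0182  1.4861  0.0161] 85.15
[[-0.8, -0.5], [-0.4, -0.1], [-0.6, -1.4], [0.1, -0.5], [-0.6, 0.2], [-1.3, 0.3], [-1.0, -0.2]]
pad u top [0.2324] [-0.   0.3]
pad u top [0.231] [-0.1  0.9]
pad u scene [0.236] [-1.1 -0.9]
pad u scene [0.2367] [-0.7 -0.5]
[[-0.962 -0.271 -0.001]
 [-0.271  0.962  0.001]
 [ 0.     0.001 -1.   ]]
```

```bash
cat > g.py <<'E'
import sys,numpy as np
from plant import ctrl
from scipy.spatial.transform import Rotation as R
def row(p,yaw,pitch=0):
    o=ctrl.get_obs();R0=R.from_euler("xyz",o["orientation"],degrees=True)
    T=R.from_euler("xyz",[180,pitch,yaw],degrees=True)
    d=R0.inv().apply(np.array(p)-o["tool_pos"])*100;w=(R0.inv()*T).as_rotvec(degrees=True)
    print(o["tool_pos"].round(4),o["orientation"].round(2),"F",o["force"].round(2),"row",np.r_[d,w].round(2).tolist())
if __name__=="__main__":
    a=[float(x) for x in sys.argv[1:]];row(a[:3],a[3],*a[4:])
E
python3 g.py 0.5364 -0.37 0.12 -75.25
```

```text
[ 0.183  -0.6493  0.2257] [ 1.7992e+02 -1.0000e-02 -1.6426e+02] F [-0.02 -0.23  0.51] row [-41.59, 17.28, 10.59, 0.07, 0.06, -89.01]
```

Units first: shifts go in shares of 50 cm and turns go in shares of 180 degrees. So -41.6 cm is -0.832, 17.3 cm is 0.346, -89 degrees is -0.4944.

Call:
{"name": "send_rows", "arguments": {"plan": [[[-0.832, 0.346, 0.212, 0, 0, -0.4944], [-0.832, 0.346, 0.212, 0, 0, -0.4944], [-0.832, 0.346, 0.212, 0, 0, -0.4944], [-0.832, 0.346, 0.212, 0, 0, -0.4944], [-0.832, 0.346, 0.212, 0, 0, -0.4944], [-0.832, 0.346, 0.212, 0, 0, -0.4944], [-0.832, 0.346, 0.212, 0, 0, -0.4944], [-0.832, 0.346, 0.212, 0, 0, -0.4944]]], "fingers": 1}}

```text
clock: 0.77
tool_pos: [0.4388, -0.4468, 0.1496]
orientation: [180.0, 0.0, -106.6]
force: [0.6, -0.6, 0.3]
opening: 0.0878
gripper_force: 0.0
```

```bash
python3 g.py 0.5364 -0.37 0.12 -75.25
```

```text
[ 0.4388 -0.4468  0.1496] [ 1.7998e+02  1.0000e-02 -1.0661e+02] F [ 0.57 -0.56  0.34] row [-10.15, -7.16, 2.96, 0.02, 0.01, -31.36]
```

Scaled: -10.1 cm is -0.202, -7.2 cm is -0.144, -31.4 degrees is -0.1744.

Call:
{"name": "send_rows", "arguments": {"plan": [[[-0.202, -0.144, 0.06, 0, 0, -0.1744], [-0.202, -0.144, 0.06, 0, 0, -0.1744], [-0.202, -0.144, 0.06, 0, 0, -0.1744], [-0.202, -0.144, 0.06, 0, 0, -0.1744], [-0.202, -0.144, 0.06, 0, 0, -0.1744], [-0.202, -0.144, 0.06, 0, 0, -0.1744], [-0.202, -0.144, 0.06, 0, 0, -0.1744]]]}}

```text
clock: 1.35
tool_pos: [0.5359, -0.3726, 0.1198]
orientation: [180.0, 0.0, -75.7]
force: [-0.3, -0.3, -0.9]
opening: 0.0875
gripper_force: 0.0
```

```bash
python3 g.py 0.5364 -0.37 0.004 -75.25; python3 - <<'E'
from plant import ctrl
import cv2,numpy as np
t=ctrl.snapshot("top")["img"][:,:,::-1];s=ctrl.snapshot("scene")["img"][:,:,::-1]
f=lambda i,x,y,w,h,k:cv2.resize(i[y:y+h,x:x+w],None,fx=k,fy=k)
cv2.imwrite("pics/a1.png",np.hstack([f(t,330,170,100,100,4),f(s,130,210,100,100,4)]))
E
```

```text
[ 0.5359 -0.3726  0.1198] [ 1.7996e+02  3.0000e-02 -7.5660e+01] F [-0.26 -0.33 -0.86] row [-0.23, -0.12, 11.58, 0.04, 0.03, -0.41]
```

View pics/a1.png

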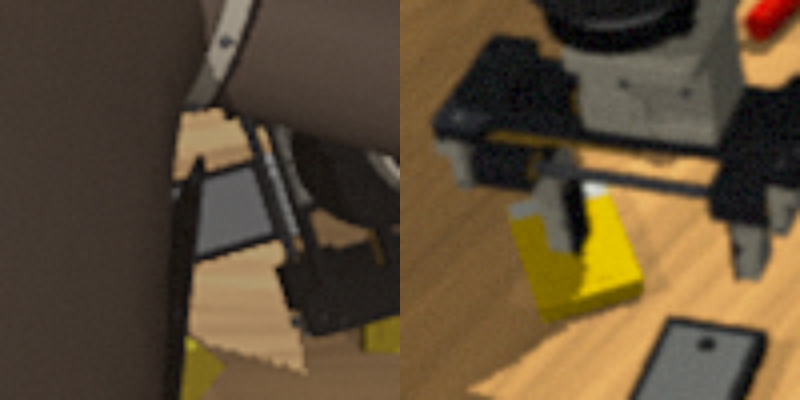

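Crop: the fingers stand above the cassette and straddle its width, with the yellow blocks clear of them. Descending.

Scaled: 11.5 cm is 0.23, 11.2 cm is 0.224, -0.4 degrees is -0.0022.

Call:
{"name": "send_rows", "arguments": {"plan": [[[-0.004, -0.002, 0.06, 0, 0, -0.0022], [-0.004, -0.002, 0.12, 0, 0, -0.0022], [-0.004, -0.002, 0.18, 0, 0, -0.0022], [-0.004, -0.002, 0.21, 0, 0, -0.0022], [-0.004, -0.002, 0.224, 0, 0, -0.0022], [-0.004, -0.002, 0.23, 0, 0, -0.0022], [-0.004, -0.002, 0.23, 0, 0, -0.0022]]]}}

```text
clock: 2.03
tool_pos: [0.5364, -0.3712, 0.0054]
orientation: [180.0, -0.0, -75.2]
force: [0.2, 0.7, -0.4]
opening: 0.0877
gripper_force: 0.0
```

Call:
{"name": "send_rows", "arguments": {"plan": [[[0, 0, 0, 0, 0, 0], [0, 0, 0, 0, 0, 0], [0, 0, 0, 0, 0, 0], [0, 0, 0, 0, 0, 0], [0, 0, 0, 0, 0, 0], [0, 0, 0, 0, 0, 0], [0, 0, 0, 0, 0, 0], [0, 0, 0, 0, 0, 0]]], "fingers": 0}}

```text
clock: 2.7
tool_pos: [0.5368, -0.3708, 0.0061]
orientation: [-180.0, -0.0, -75.1]
force: [-1.9, 1.4, 5.5]
opening: 0.0636
gripper_force: 30.0
```

Call:
{"name": "send_rows", "arguments": {"plan": [[[0, 0, -0.02, 0, 0, 0], [0, 0, -0.06, 0, 0, 0], [0, 0, -0.12, 0, 0, 0], [0, 0, -0.18, 0, 0, 0], [0, 0, -0.2, 0, 0, 0], [0, 0, -0.2, 0, 0, 0]]]}}

```text
clock: 3.2
tool_pos: [0.5382, -0.3713, 0.1087]
orientation: [-179.7, -0.2, -75.1]
force: [0.3, -0.2, -3.7]
opening: 0.0637
gripper_force: 30.0
```

```bash
python3 g.py 0.5856 -0.0912 0.085 -94.85
```

```text
[ 0.5382 -0.3713  0.1087] [-179.74   -0.19  -75.14] F [ 0.27 -0.15 -3.68] row [-25.86, -11.75, 2.34, -0.29, -0.14, 19.71]
```

Scaled: -25.9 cm is -0.518, -3.6 cm is -0.072, 19.7 degrees is 0.1094.

Call:
{"name": "send_rows", "arguments": {"plan": [[[-0.08, -0.036, 0, 0, 0, 0.0167], [-0.16, -0.072, 0, 0, 0, 0.0333], [-0.24, -0.108, 0, 0, 0, 0.05], [-0.32, -0.144, 0.01, 0, 0, 0.0667], [-0.4, -0.18, 0.02, 0, 0, 0.0833], [-0.46, -0.21, 0.03, 0, 0, 0.1], [-0.518, -0.236, 0.04, 0, 0, 0.1094], [-0.518, -0.236, 0.04, 0, 0, 0.1094]]]}}

```text
clock: 3.87
tool_pos: [0.5836, -0.0847, 0.0824]
orientation: [179.8, 0.0, -94.8]
force: [-0.5, -0.8, -3.0]
opening: 0.0637
gripper_force: 30.0
```

```bash
python3 g.py 0.5856 -0.0912 0.0265 -94.85; python3 - <<'E'
from plant import ctrl
import cv2,numpy as np
t=ctrl.snapshot("top")["img"][:,:,::-1];s=ctrl.snapshot("scene")["img"][:,:,::-1]
f=lambda i,x,y,w,h,k:cv2.resize(i[y:y+h,x:x+w],None,fx=k,fy=k,interpolation=cv2.INTER_CUBIC)
cv2.imwrite("pics/a2.png",np.hstack([f(t,230,140,100,130,4),f(s,230,150,100,130,4)]))
E
```

```text
[ 0.5836 -0.0847  0.0824] [ 1.7982e+02  3.0000e-02 -9.4750e+01] F [-0.5  -0.77 -2.95] row [0.64, -0.27, 5.59, 0.18, 0.03, 0.1]
```

View pics/a2.png

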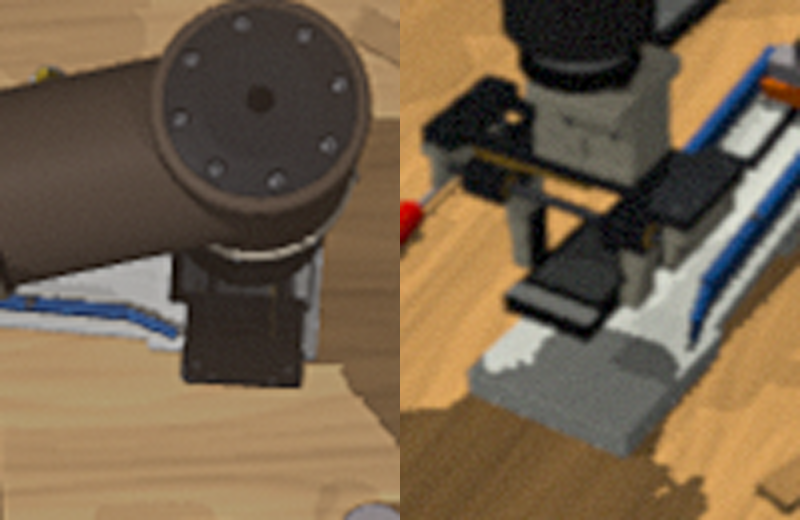

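Cassette is held over the landing and in line with the rails, with the fingers clear of the mouth. Lowering it.

Scaled: 5.2 cm is 0.104, 5 cm is 0.1.

Call:
{"name": "send_rows", "arguments": {"plan": [[[0.012, -0.006, 0.02, 0, 0, 0], [0.012, -0.006, 0.06, 0, 0, 0], [0.012, -0.006, 0.09, 0, 0, 0], [0.012, -0.006, 0.1, 0, 0, 0], [0.012, -0.006, 0.104, 0, 0, 0], [0.012, -0.006, 0.104, 0, 0, 0]]]}}

```text
clock: 4.47
tool_pos: [0.5862, -0.0975, 0.0325]
orientation: [179.9, -0.0, -94.9]
force: [-0.3, -0.2, -3.6]
opening: 0.0635
gripper_force: 30.0
```

```bash
python3 g.py 0.5856 -0.0912 0.0265 -94.85
```

```text
[ 0.5862 -0.0975  0.0325] [ 1.7992e+02 -3.0000e-02 -9.4940e+01] F [-0.25 -0.18 -3.6 ] row [-0.63, 0.12, 0.6, 0.08, -0.03, -0.09]
```

Scaled: -0.6 cm is -0.012, -0.5 cm is -0.01.

Call:
{"name": "send_rows", "arguments": {"plan": [[[-0.01, 0, 0.002, 0, 0, 0], [-0.012, 0, 0.006, 0, 0, 0], [-0.012, 0, 0.01, 0, 0, 0], [-0.012, 0, 0.012, 0, 0, 0], [-0.012, 0, 0.012, 0, 0, 0]]]}}

```text
clock: 4.88
tool_pos: [0.5872, -0.0901, 0.0273]
orientation: [-180.0, 0.0, -94.8]
force: [-0.7, 1.1, -2.6]
opening: 0.0633
gripper_force: 30.0
```

Call:
{"name": "send_rows", "arguments": {"plan": [[[0, 0, 0.002, 0, 0, 0], [0, 0, 0.003, 0, 0, 0], [0, 0, 0.003, 0, 0, 0]]]}}

```text
clock: 5.13
tool_pos: [0.5873, -0.0903, 0.0261]
orientation: [-180.0, 0.0, -94.8]
force: [-2.0, 1.3, 1.9]
opening: 0.0639
gripper_force: 30.0
```

Call:
{"name": "send_rows", "arguments": {"plan": [[[0, 0, 0, 0, 0, 0], [0, 0, 0, 0, 0, 0], [0, 0, 0, 0, 0, 0], [0, 0, 0, 0, 0, 0], [0, 0, 0, 0, 0, 0]]], "fingers": 1}}

```text
clock: 5.55
tool_pos: [0.5874, -0.0904, 0.0258]
orientation: [-180.0, 0.0, -94.9]
force: [-0.5, 0.4, 0.2]
opening: 0.0868
gripper_force: 0.0
```

Scaled: 8.2 cm is 0.164, -6 cm is -0.12.

Call:
{"name": "send_rows", "arguments": {"plan": [[[0, 0, -0.02, 0, 0, 0], [0, 0, -0.06, 0, 0, 0], [0, 0, -0.1, 0, 0, 0], [0.06, 0, -0.12, 0, 0, 0], [0.12, 0, -0.12, 0, 0, 0], [0.164, 0, -0.12, 0, 0, 0], [0.164, 0, -0.12, 0, 0, 0], [0.164, 0, -0.12, 0, 0, 0]]]}}

```text
clock: 6.22
tool_pos: [0.5801, -0.1732, 0.0865]
orientation: [-180.0, 0.0, -95.0]
force: [0.5, 0.2, -0.7]
opening: 0.0876
gripper_force: 0.0
```

```bash
python3 g.py 0.5800 -0.1655 0.028 -94.85; python3 - <<'E'
from plant import ctrl
import cv2,numpy as np
s=ctrl.snapshot("scene")["img"][:,:,::-1]
f=lambda i,x,y,w,h,k:cv2.resize(i[y:y+h,x:x+w],None,fx=k,fy=k,interpolation=cv2.INTER_CUBIC)
cv2.imwrite("pics/a3.png",f(s,220,150,130,120,5))
E
```

```text
[ 0.5801 -0.1732  0.0865] [-179.96    0.    -94.98] F [ 0.55  0.21 -0.67] row [-0.76, 0.08, 5.85, -0.04, 0.0, -0.13]
```

View pics/a3.png

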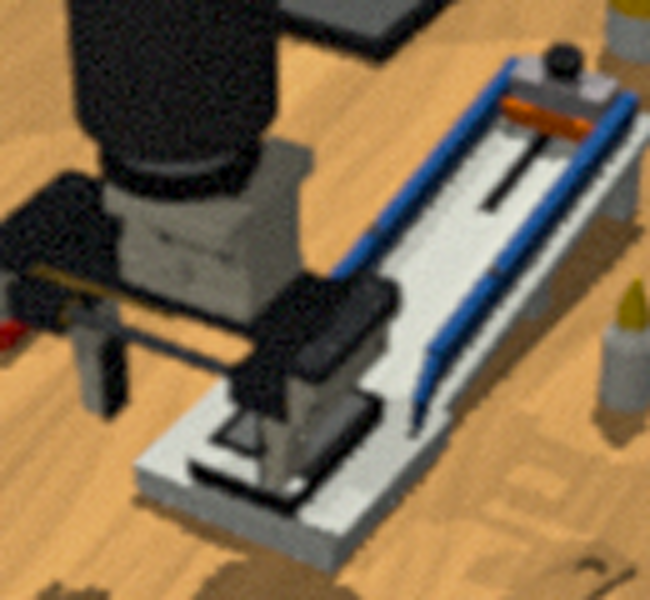

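Crop: the cassette lies flat and aligned on the landing, rear edge at full-image (258,243)–(278,252). The mouth is ahead and clear. Next: shut the fingers and go behind it, tilted 9°.

```bash
cat > r.py <<'E'
import sys
from g import *
F=np.array([.5917,-.0182]);e=np.array([np.cos(np.radians(85.15)),np.sin(np.radians(85.15))])
a=[float(x) for x in sys.argv[1:]]  # xr z [yr]
n=np.array([-e[1],e[0]])
row(np.r_[F+a[0]*e+(a[2] if len(a)>2 else 0)*n,a[1]],-94.85,9)
o=ctrl.get_obs()["tool_pos"][:2]-F;print("xr,yr",(o@e).round(4),(o@n).round(4))
E
python3 r.py -.150 .085; python3 r.py -.150 .026
python3 - <<'E'
from h import *
from scipy.optimize import least_squares as ls
v=[.5917,-.0182,np.radians(85.15),.02]
for q,z in [((258,243),.014),((278,252),.014),((246.5,242.6),0),((285.6,263.6),0),((296,230.5),.014)]:
    print(ls(lambda u:proj("scene",place(v,(u[0],u[1],z)))[0]-q,[-.1,0]).x.round(4))
E
```

```text
[ 0.5802 -0.1724  0.0863] [-179.97    0.    -94.93] F [-0.14 -0.03  0.02] row [-0.47, 0.16, 0.13, -0.03, -9.0, -0.07]
xr,yr -0.1547 -0.0016
[ 0.5802 -0.1724  0.0863] [-179.97    0.    -94.93] F [-0.14 -0.03  0.02] row [-0.46, 0.16, 6.03, -0.03, -9.0, -0.07]
xr,yr -0.1547 -0.0016
[-0.1223  0.024 ]
[-0.1256 -0.0392]
[-0.1232  0.0606]
[-0.1397 -0.0701]
[-0.027  -0.0353]
```

Scaled: 6 cm is 0.12, 5.5 cm is 0.11, -9 degrees is -0.05.

Call:
{"name": "send_rows", "arguments": {"plan": [[[-0.008, 0, 0, 0, -0.025, 0], [-0.008, 0, 0, 0, -0.05, 0], [-0.008, 0, 0, 0, -0.05, 0], [-0.008, 0, 0.04, 0, -0.05, 0], [-0.008, 0, 0.08, 0, -0.05, 0], [-0.008, 0, 0.11, 0, -0.05, 0], [-0.008, 0, 0.12, 0, -0.05, 0], [-0.008, 0, 0.12, 0, -0.05, 0]]], "fingers": 0}}

```text
clock: 6.93
tool_pos: [0.5797, -0.1672, 0.0244]
orientation: [179.8, 9.0, -94.8]
force: [-0.5, 0.8, 0.7]
opening: 0.04
gripper_force: 0.0
```

Call:
{"name": "send_rows", "arguments": {"plan": [[[0, 0, 0, 0, 0, 0], [0, 0, 0, 0, 0, 0], [0, 0, 0, 0, 0, 0]]]}}

```text
clock: 7.18
tool_pos: [0.5814, -0.1679, 0.027]
orientation: [-179.9, 9.0, -94.8]
force: [0.1, -0.0, -0.2]
opening: 0.0197
gripper_force: 0.0
```

```bash
python3 r.py -.100 .026 -.003;python3 r.py -.018 .026 -.001
```

```text
[ 0.5814 -0.1679  0.027 ] [-179.89    8.98  -94.81] F [ 0.13 -0.04 -0.18] row [-4.93, -0.06, 0.88, -0.11, -0.02, 0.04]
xr,yr -0.1501 -0.0024
[ 0.5814 -0.1679  0.027 ] [-179.89    8.98  -94.81] F [ 0.13 -0.04 -0.18] row [-13.03, 0.14, 2.16, -0.11, -0.02, 0.04]
xr,yr -0.1501 -0.0024
```

Scaled: -3.6 cm is -0.072, -3.2 cm is -0.064.

Call:
{"name": "send_rows", "arguments": {"plan": [[[-0.01, 0, 0.002, 0, 0, 0], [-0.02, 0, 0.0034, 0, 0, 0], [-0.03, 0, 0.005, 0, 0, 0], [-0.04, 0, 0.007, 0, 0, 0], [-0.048, 0, 0.0086, 0, 0, 0], [-0.056, 0, 0.01, 0, 0, 0], [-0.064, 0, 0.0114, 0, 0, 0], [-0.072, 0, 0.013, 0, 0, 0]]]}}

```text
clock: 7.85
tool_pos: [0.584, -0.1315, 0.0252]
orientation: [-180.0, 9.0, -94.8]
force: [0.5, -3.7, 2.1]
opening: 0.0001
gripper_force: 1.8
```

Scaled: -3.2 cm is -0.064, -2.8 cm is -0.056.

Call:
{"name": "send_rows", "arguments": {"plan": [[[-0.008, 0, 0.0012, 0, 0, 0], [-0.016, 0, 0.0024, 0, 0, 0], [-0.024, 0, 0.0036, 0, 0, 0], [-0.032, 0, 0.005, 0, 0, 0], [-0.04, 0, 0.0064, 0, 0, 0], [-0.048, 0, 0.0076, 0, 0, 0], [-0.056, 0, 0.0088, 0, 0, 0], [-0.064, 0, 0.01, 0, 0, 0]]]}}

```text
clock: 8.52
tool_pos: [0.5863, -0.0988, 0.0249]
orientation: [180.0, 9.0, -94.9]
force: [-1.5, -3.6, 2.0]
opening: 0.0004
gripper_force: 1.8
```

```bash
python3 r.py -.018 .026 -.001
```

```text
[ 0.5863 -0.0988  0.0249] [179.98   9.   -94.86] F [-1.46 -3.58  1.99] row [-6.22, 0.05, 0.87, 0.01, 0.0, -0.01]
xr,yr -0.0808 -0.0015
```

Scaled: -4.6 cm is -0.092, -3.6 cm is -0.072.

Call:
{"name": "send_rows", "arguments": {"plan": [[[-0.012, 0, 0.0014, 0, 0, 0], [-0.024, 0, 0.003, 0, 0, 0], [-0.036, 0, 0.005, 0, 0, 0], [-0.048, 0, 0.0068, 0, 0, 0], [-0.06, 0, 0.0086, 0, 0, 0], [-0.072, 0, 0.0104, 0, 0, 0], [-0.082, 0, 0.012, 0, 0, 0], [-0.092, 0, 0.0134, 0, 0, 0]]]}}

```text
clock: 9.18
tool_pos: [0.5903, -0.0523, 0.0254]
orientation: [180.0, 9.0, -94.9]
force: [-1.1, -1.8, -1.7]
opening: 0.0004
gripper_force: 0.8
```

```bash
python3 r.py -.012 .026 -.001
```

```text
[ 0.5903 -0.0523  0.0254] [179.98   9.   -94.85] F [-1.11 -1.78 -1.71] row [-2.19, 0.05, 0.29, 0.02, 0.0, -0.0]
xr,yr -0.0341 -0.0015
```

Scaled: -4.7 cm is -0.094, -1.8 cm is -0.036.

Call:
{"name": "send_rows", "arguments": {"plan": [[[-0.012, 0, 0.0018, 0, 0, 0], [-0.024, 0, 0.0036, 0, 0, 0], [-0.036, 0, 0.0056, 0, 0, 0], [-0.046, 0, 0.0072, 0, 0, 0], [-0.058, 0, 0.0076, 0, 0, 0], [-0.07, 0, 0.0076, 0, 0, 0], [-0.082, 0, 0.0076, 0, 0, 0], [-0.094, 0, 0.0076, 0, 0, 0]]]}}

```text
clock: 9.85
tool_pos: [0.5944, -0.0055, 0.0293]
orientation: [-180.0, 9.0, -94.9]
force: [-0.1, -1.5, -2.3]
opening: 0.0006
gripper_force: 0.8
```

```bash
python3 r.py .05 .0334
```

```text
[ 0.5944 -0.0055  0.0293] [-180.      9.    -94.86] F [-0.07 -1.53 -2.34] row [-3.73, 0.16, 0.18, -0.0, 0.0, -0.01]
xr,yr 0.0129 -0.0016
```

Scaled: -4 cm is -0.08, -1.5 cm is -0.03.

Call:
{"name": "send_rows", "arguments": {"plan": [[[-0.01, 0, 0.0006, 0, 0, 0], [-0.02, 0, 0.0012, 0, 0, 0], [-0.03, 0, 0.0018, 0, 0, 0], [-0.04, 0, 0.0024, 0, 0, 0], [-0.05, 0, 0.0024, 0, 0, 0], [-0.06, 0, 0.0024, 0, 0, 0], [-0.07, 0, 0.0024, 0, 0, 0], [-0.08, 0, 0.0024, 0, 0, 0]]]}}

```text
clock: 10.52
tool_pos: [0.5979, 0.0336, 0.0345]
orientation: [-180.0, 9.0, -94.9]
force: [-0.2, -4.3, 2.8]
opening: 0.0004
gripper_force: 2.4
```

```bash
python3 r.py .08 .038; python3 - <<'E'
from plant import ctrl
import cv2,numpy as np
s=ctrl.snapshot("scene")["img"][:,:,::-1];t=ctrl.snapshot("top")["img"][:,:,::-1]
f=lambda i,x,y,w,h,k:cv2.resize(i[y:y+h,x:x+w],None,fx=k,fy=k,interpolation=cv2.INTER_CUBIC)
cv2.imwrite("pics/a4.png",np.hstack([f(s,260,145,100,120,4),f(t,165,150,100,120,4)]))
E
```

```text
[0.5979 0.0336 0.0345] [-179.99    8.99  -94.86] F [-0.22 -4.34  2.75] row [-2.81, 0.18, 0.09, -0.02, -0.01, -0.01]
xr,yr 0.0521 -0.0018
```

View pics/a4.png

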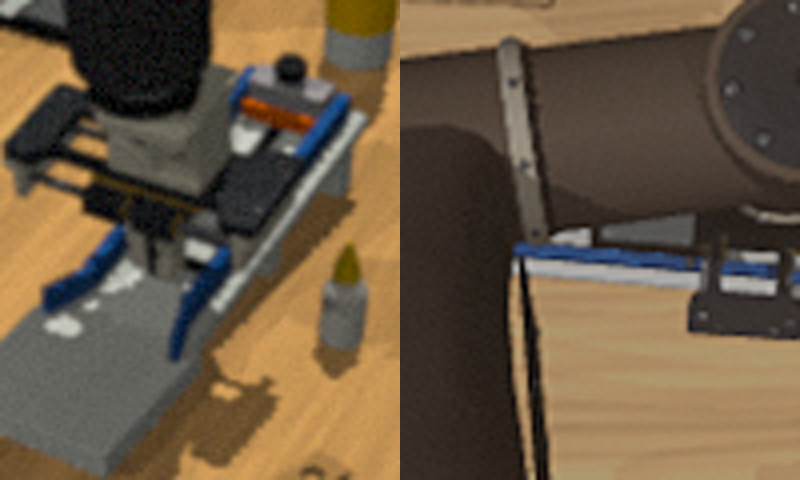

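The cassette is between the rails. The pad is still a few cm ahead and the gripper body is clear of the stop and the glue. Continuing more slowly.

Scaled: -2.4 cm is -0.048, -2.1 cm is -0.042.

Call:
{"name": "send_rows", "arguments": {"plan": [[[-0.006, 0, 0, 0, 0, 0], [-0.012, 0, 0, 0, 0, 0], [-0.018, 0, 0, 0, 0, 0], [-0.024, 0, 0, 0, 0, 0], [-0.03, 0, 0, 0, 0, 0], [-0.036, 0, 0, 0, 0, 0], [-0.042, 0, 0, 0, 0, 0], [-0.048, 0, 0, 0, 0, 0]]]}}

```text
clock: 11.28
tool_pos: [0.5997, 0.0574, 0.038]
orientation: [180.0, 9.0, -94.9]
force: [-0.3, -2.5, 0.8]
opening: 0.0004
gripper_force: 1.6
```

Scaled: -1 cm is -0.02, -0.9 cm is -0.018.

Call:
{"name": "send_rows", "arguments": {"plan": [[[-0.003, 0, 0, 0, 0, 0], [-0.006, 0, 0, 0, 0, 0], [-0.009, 0, 0, 0, 0, 0], [-0.012, 0, 0, 0, 0, 0], [-0.015, 0, 0, 0, 0, 0], [-0.018, 0, 0, 0, 0, 0], [-0.02, 0, 0, 0, 0, 0]]]}}

```text
clock: 11.87
tool_pos: [0.6005, 0.067, 0.0395]
orientation: [180.0, 9.0, -94.9]
force: [-0.4, -3.0, -0.6]
opening: 0.0004
gripper_force: 1.3
```

Scaled: -1 cm is -0.02, -0.9 cm is -0.018.

Call:
{"name": "send_rows", "arguments": {"plan": [[[-0.003, 0, 0, 0, 0, 0], [-0.006, 0, 0, 0, 0, 0], [-0.009, 0, 0, 0, 0, 0], [-0.012, 0, 0, 0, 0, 0], [-0.015, 0, 0, 0, 0, 0], [-0.018, 0, 0, 0, 0, 0], [-0.02, 0, 0, 0, 0, 0]]]}}

```text
clock: 12.45
tool_pos: [0.6014, 0.0769, 0.0411]
orientation: [180.0, 9.0, -94.9]
force: [0.3, -2.1, 0.8]
opening: 0.0005
gripper_force: 1.2
```

Scaled: -0.2 cm is -0.004, -0.15 cm is -0.003.

Call:
{"name": "send_rows", "arguments": {"plan": [[[-0.002, 0, 0, 0, 0, 0], [-0.003, 0, 0, 0, 0, 0], [-0.004, 0, 0, 0, 0, 0]]]}}

```text
clock: 12.7
tool_pos: [0.6016, 0.0788, 0.0414]
orientation: [180.0, 9.0, -94.9]
force: [-0.1, -2.3, -0.4]
opening: 0.0004
gripper_force: 1.1
```

Scaled: -0.2 cm is -0.004, -0.15 cm is -0.003.

Call:
{"name": "send_rows", "arguments": {"plan": [[[-0.002, 0, 0, 0, 0, 0], [-0.003, 0, 0, 0, 0, 0], [-0.004, 0, 0, 0, 0, 0]]]}}

```text
clock: 12.95
tool_pos: [0.6017, 0.0807, 0.0417]
orientation: [180.0, 9.0, -94.9]
force: [-0.4, -1.9, -0.5]
opening: 0.0001
gripper_force: 1.0
```

Call:
{"name": "send_rows", "arguments": {"plan": [[[-0.002, 0, 0, 0, 0, 0], [-0.003, 0, 0, 0, 0, 0], [-0.004, 0, 0, 0, 0, 0]]]}}

```text
clock: 13.2
tool_pos: [0.6019, 0.0827, 0.0421]
orientation: [180.0, 9.0, -94.9]
force: [0.1, -2.7, -0.5]
opening: 0.0003
gripper_force: 1.0
```

Scaled: -0.2 cm is -0.004, -0.15 cm is -0.003.

Call:
{"name": "send_rows", "arguments": {"plan": [[[-0.002, 0, 0, 0, 0, 0], [-0.003, 0, 0, 0, 0, 0], [-0.004, 0, 0, 0, 0, 0]]]}}

```text
clock: 13.45
tool_pos: [0.6021, 0.0847, 0.0424]
orientation: [180.0, 9.0, -94.9]
force: [0.5, -1.5, -1.1]
opening: 0.0008
gripper_force: 1.0
```

Scaled: -0.2 cm is -0.004, -0.15 cm is -0.003.

Call:
{"name": "send_rows", "arguments": {"plan": [[[-0.002, 0, 0, 0, 0, 0], [-0.003, 0, 0, 0, 0, 0], [-0.004, 0, 0, 0, 0, 0]]]}}

```text
clock: 13.7
tool_pos: [0.6022, 0.0866, 0.0427]
orientation: [180.0, 9.0, -94.9]
force: [-0.8, -2.3, -1.2]
opening: 0.0005
gripper_force: 0.9
```

```bash
python3 r.py .12 .0443; python3 - <<'E'
from plant import ctrl
import cv2
s=ctrl.snapshot("scene")["img"][:,:,::-1]
cv2.imwrite("pics/a5.png",cv2.resize(s[140:220,280:380],None,fx=7,fy=7,interpolation=cv2.INTER_CUBIC))
E
```

```text
[0.6022 0.0866 0.0427] [180.     9.   -94.86] F [-0.76 -2.33 -1.15] row [-1.48, 0.16, 0.07, -0.0, 0.0, -0.01]
xr,yr 0.1053 -0.0016
```

View pics/a5.png

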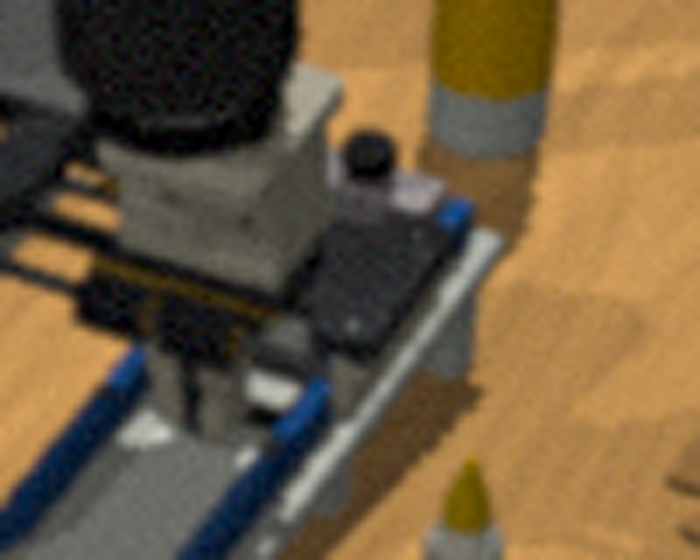

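The fingers are in contact with the cassette's strip end and the gripper is clear of stop, spray and glue; the pad itself is hidden. Continuing by feel in 2 mm steps.

Scaled: -0.2 cm is -0.004, -0.15 cm is -0.003.

Call:
{"name": "send_rows", "arguments": {"plan": [[[-0.002, 0, 0, 0, 0, 0], [-0.003, 0, 0, 0, 0, 0], [-0.004, 0, 0, 0, 0, 0]]]}}

```text
clock: 14.0
tool_pos: [0.6024, 0.0886, 0.043]
orientation: [180.0, 9.0, -94.9]
force: [0.4, -1.4, -1.2]
opening: 0.0005
gripper_force: 0.9
```

Scaled: -0.2 cm is -0.004, -0.15 cm is -0.003.

Call:
{"name": "send_rows", "arguments": {"plan": [[[-0.002, 0, 0, 0, 0, 0], [-0.003, 0, 0, 0, 0, 0], [-0.004, 0, 0, 0, 0, 0]]]}}

```text
clock: 14.25
tool_pos: [0.6026, 0.0906, 0.0433]
orientation: [180.0, 9.0, -94.9]
force: [0.3, -2.0, -1.8]
opening: 0.0006
gripper_force: 0.9
```

Scaled: -0.2 cm is -0.004, -0.15 cm is -0.003.

Call:
{"name": "send_rows", "arguments": {"plan": [[[-0.002, 0, 0, 0, 0, 0], [-0.003, 0, 0, 0, 0, 0], [-0.004, 0, 0, 0, 0, 0]]]}}

```text
clock: 14.5
tool_pos: [0.6028, 0.0925, 0.0436]
orientation: [-180.0, 9.0, -94.9]
force: [0.9, -1.6, -1.2]
opening: 0.0006
gripper_force: 0.9
```

Scaled: -0.1 cm is -0.002.

Call:
{"name": "send_rows", "arguments": {"plan": [[[-0.002, 0, 0, 0, 0, 0], [-0.002, 0, 0, 0, 0, 0], [-0.002, 0, 0, 0, 0, 0]]]}}

```text
clock: 14.75
tool_pos: [0.6029, 0.0936, 0.0438]
orientation: [-180.0, 9.0, -94.9]
force: [-0.1, -1.1, -0.9]
opening: 0.0002
gripper_force: 0.5
```

Scaled: -0.2 cm is -0.004, -0.1 cm is -0.002.

Call:
{"name": "send_rows", "arguments": {"plan": [[[-0.002, 0, 0, 0, 0, 0], [-0.004, 0, 0, 0, 0, 0], [-0.004, 0, 0, 0, 0, 0]]]}}

```text
clock: 15.0
tool_pos: [0.603, 0.0955, 0.0442]
orientation: [-180.0, 9.0, -94.9]
force: [-0.9, -0.7, -1.6]
opening: 0.0003
gripper_force: 0.7
```

Scaled: -0.15 cm is -0.003, -0.1 cm is -0.002.

Call:
{"name": "send_rows", "arguments": {"plan": [[[-0.002, 0, 0, 0, 0, 0], [-0.003, 0, 0, 0, 0, 0], [-0.003, 0, 0, 0, 0, 0]]]}}

```text
clock: 15.25
tool_pos: [0.6032, 0.097, 0.0444]
orientation: [-180.0, 9.0, -94.9]
force: [0.1, -1.7, -0.4]
opening: 0.0
gripper_force: 0.8
```

Scaled: -0.15 cm is -0.003, -0.1 cm is -0.002.

Call:
{"name": "send_rows", "arguments": {"plan": [[[-0.002, 0, 0, 0, 0, 0], [-0.003, 0, 0, 0, 0, 0], [-0.003, 0, 0, 0, 0, 0]]]}}

```text
clock: 15.5
tool_pos: [0.6031, 0.0982, 0.0445]
orientation: [180.0, 9.0, -94.9]
force: [-1.1, -2.1, -0.8]
opening: 0.0004
gripper_force: 1.5
```

Scaled: -0.15 cm is -0.003, -0.1 cm is -0.002.

Call:
{"name": "send_rows", "arguments": {"plan": [[[-0.002, 0, 0, 0, 0, 0], [-0.003, 0, 0, 0, 0, 0], [-0.003, 0, 0, 0, 0, 0]]]}}

```text
clock: 15.75
tool_pos: [0.6029, 0.0992, 0.0447]
orientation: [179.9, 8.9, -94.9]
force: [-0.8, -5.2, 0.9]
opening: 0.0003
gripper_force: 2.7
```

Scaled: -0.1 cm is -0.002, -0.05 cm is -0.001.

Call:
{"name": "send_rows", "arguments": {"plan": [[[-0.001, 0, 0, 0, 0, 0], [-0.002, 0, 0, 0, 0, 0], [-0.002, 0, 0, 0, 0, 0], [-0.002, 0, 0, 0, 0, 0]]]}}

```text
clock: 16.08
tool_pos: [0.6028, 0.0998, 0.0448]
orientation: [179.9, 8.9, -94.9]
force: [-1.0, -6.7, -0.4]
opening: -0.0
gripper_force: 3.5
```

Scaled: -0.12 cm is -0.0024, -0.1 cm is -0.002.

Call:
{"name": "send_rows", "arguments": {"plan": [[[-0.001, 0, 0, 0, 0, 0], [-0.002, 0, 0, 0, 0, 0], [-0.0024, 0, 0, 0, 0, 0], [-0.0024, 0, 0, 0, 0, 0], [-0.0024, 0, 0, 0, 0, 0], [-0.0024, 0, 0, 0, 0, 0]]]}}

```text
clock: 16.58
tool_pos: [0.6027, 0.1004, 0.0449]
orientation: [179.9, 8.9, -94.9]
force: [-2.5, -9.3, 2.1]
opening: 0.0005
gripper_force: 4.6
```

Pressed about 2.8 mm (about 7 N net). Hold briefly, then back off straight down the slope.

Scaled: 0.8 cm is 0.016, 0.6 cm is 0.012.

Call:
{"name": "send_rows", "arguments": {"plan": [[[0, 0, 0, 0, 0, 0], [0, 0, 0, 0, 0, 0], [0.002, 0, 0, 0, 0, 0], [0.004, 0, 0, 0, 0, 0], [0.006, 0, 0, 0, 0, 0], [0.008, 0, 0, 0, 0, 0], [0.012, 0, 0, 0, 0, 0], [0.016, 0, 0, 0, 0, 0]]]}}

```text
clock: 17.25
tool_pos: [0.6035, 0.0946, 0.0442]
orientation: [-179.9, 9.0, -94.8]
force: [-0.1, 0.8, -0.5]
opening: 0.0002
gripper_force: 0.0
```

Call:
{"name": "send_rows", "arguments": {"plan": [[[0.01, 0, 0, 0, 0, 0], [0.02, 0, 0, 0, 0, 0], [0.04, 0, 0, 0, 0, 0], [0.06, 0, 0, 0, 0, 0], [0.06, 0, -0.06, 0, 0, 0], [0.06, 0, -0.12, 0, 0, 0], [0.1, 0, -0.18, 0, 0, 0], [0.16, 0, -0.24, 0, 0, 0]]]}}

```text
clock: 17.92
tool_pos: [0.5948, -0.0029, 0.151]
orientation: [-179.9, 9.0, -94.7]
force: [1.3, -0.4, -0.3]
opening: 0.0005
gripper_force: 0.0
```

Scaled: 20 cm is 0.4, 16 cm is 0.32.

Call:
{"name": "send_rows", "arguments": {"plan": [[[0.08, 0, -0.06, 0, 0, 0], [0.16, 0, -0.1, 0, 0, 0], [0.24, 0, -0.1, 0, 0, 0], [0.32, 0, -0.1, 0, 0, 0], [0.4, 0, -0.1, 0, 0, 0], [0.4, 0, -0.1, 0, 0, 0]]]}}

```text
clock: 18.42
tool_pos: [0.5752, -0.2135, 0.1661]
orientation: [179.9, 9.0, -95.1]
force: [0.2, 0.6, -0.5]
opening: 0.0005
gripper_force: 0.0
```

```bash
python3 - <<'E'
from plant import ctrl
import cv2,numpy as np
s=ctrl.snapshot("scene")["img"][:,:,::-1];t=ctrl.snapshot("top")["img"][:,:,::-1]
f=lambda i,x,y,w,h,k:cv2.resize(i[y:y+h,x:x+w],None,fx=k,fy=k,interpolation=cv2.INTER_CUBIC)
cv2.imwrite("pics/a6.png",np.vstack([np.hstack([f(s,290,150,66,50,6),f(t,168,170,66,50,6)]),cv2.resize(np.hstack([s,t]),(792,297))]))
E
```

```text
(no output)
```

View pics/a6.png

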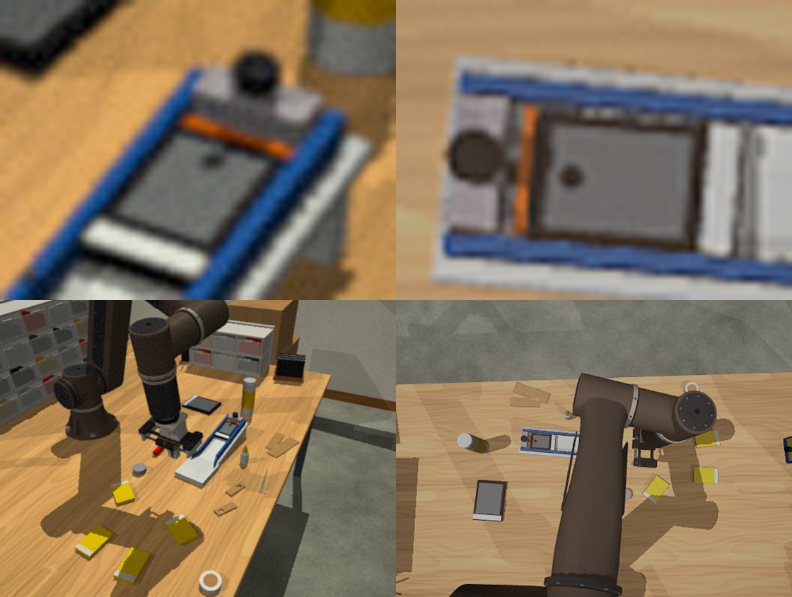

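The cassette lies straight between the rails with its front edge against the orange pad (scene crop around (240,140), top crop around (530,170)). The bystanders are undisturbed. Handing in.

```bash
python3 -c "
from plant import ctrl
print(ctrl.close_job())"
```

```text
the job is handed in; nothing more can be done
None
```

I pressed the cassette into the pad by about 2.8 mm (estimated from the push force), backed off without dragging it, and handed the job in at about 18.5 s. The last pictures show it flat between the rails against the pad with the other things undisturbed, but no verdict came back.

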